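# Probe two marked cheeses

## Robot

A 6-joint arm with a two-finger parallel gripper is mounted at the origin on a cart in front of the work surface, level with it; the furniture and walls round the work are solid. World frame = base frame: x ahead of the robot, y to its left, z up, the work surface at z = 0. Lengths are in mm, angles in degrees, forces in N, time in s.
With the tool pointing down it reaches from about 325 to 1000 mm from the base axis. Payload 5.1 kg.
Tool frame: the origin (TCP) lies at the very end of the fingers, on their centre line; the grasp point (between the pads) lies 19 mm behind it; z points along the fingers, y is the line along which they close (so a half turn about z gives the same grasp; the last joint's range is limited). The gripper opens to 85 mm and grips with 20 to 120 N. Pads are 22 mm wide; open, the fingers measure 114 mm over their backs; the gripper's body (76 mm by 85 mm) begins 54 mm behind the grasp point. The pads swing forward as they close: fully open they stand 13 mm farther back than shut.
Start: joints at [-70.68, 7.093, 94.555, -0, 78.352, -4.733], TCP at [264.893, -593.562, 231.322] pointing down, gripper open.
Joint ranges: [-149.61, 149.61], [-58.7, 133.49], [1.44, 155.28], [-77.14, 257.14], [18.33, 153.61], [-166.67, 166.67]. Speed limits (degrees/s): [147.25, 147.25, 180, 180, 180, 180].

## Interface

Orientations are given as a 3x3 rotation matrix whose columns are the frame's x, y, z axes.
In Python, from rig import manip gives the robot as it stands.
- The arm moves only by the tool servo_tool, never from a script. Its argument "targets" is a list of rows, each a list of 3 entries, a list of its own where there are three numbers: the opening, from -1 (shut) to 1 (fully open), so that 0 is half open, then the shift along the tool's x, y, z as a fraction of full scale, then the turn, a rotation vector about the tool's x, y, z as a fraction of full scale. A call has 1 to 8 rows; each row shifts and turns the commanded pose from where the row before left it, along the tool's axes as they then stand; what a row does not reach is not made up. Full scale, the value 1, is 30 mm for a shift and 6 degrees for a turn. A row lasts 1/10 s, in which the tool goes at most 50 mm and 8.59 degrees, less where a joint would pass 70% of its speed; a pose out of reach is approached as far as the arm can. A call with a number of a shift or a turn outside -1 to 1 is refused whole. A call with a gripper value outside its range is refused whole. The fingers move at their own pace and stop on an object; "force" is the grip in N (left out, the last holds). Time passes only in rows, so rows that do not move let the fingers close. It gives the time, the measured TCP pose, the force, the opening and the grip force at its end, in the units of the state.
- manip.read_state(): the state, without advancing time (a new reading comes with each control period).
- manip.capture(name): name is "scene" or "top" or "wrist"; returns a dict with "pixels" (480x640x3 uint8, red, green, blue), "fovy" (degrees; the focal length in pixels is half the picture's height over the tangent of half this angle, whatever the lens; pixels are square), "cx", "cy" (the principal point, pixels), "rvec" (rotation vector, rad) and "tvec" (3), from world to camera coordinates, as OpenCV has them. Camera axes: x right, y down, z forward; pixel columns grow to the right and rows downward; lengths in mm; the calibration is good to about 2 mm. A picture is of the moment at which its call begins. There is no depth.
- manip.hand_in(): hands the job in; it is judged then, once.
Trained networks look in the newest picture that a camera, given by its name, has taken for a name from the list of things; names that differ only in an ending like _2 or _b are one class to them, and where a whole thing is asked for, a point or a joint stands for the part that bears it (a point fixed in the world has none). Each returns a list of dicts, best first, with "p" (0 to 1); they miss things now and then, are a little off and sometimes report something else, mostly with a low value. They report only what shows in the picture. A call takes as long as a camera call.
- manip.search_frame(camera, name): "extent" ([left, top, width, height] in pixels, round what is visible of it).
- manip.trace(camera, name): "region" (480x640 bool, what is visible of it) and "extent" ([left, top, width, height] in pixels, round what is visible of it).
- manip.tip_of(camera, name): "uv" ([column, row] in pixels: a listed point, or the origin of a listed thing).
The state is a dict: "time_s": time; "joint_pos": joint angles; "qvel": joint speeds; "effort": joint torques, N m; "ee_pos": TCP position; "orientation": TCP orientation; "contact_force": force on the tool from outside, world axes, zero at the start; "torque": the same for the moment, N m; "finger_gap": finger opening in mm; "grasp_force": force on a finger pad.
Only numpy, scipy, OpenCV 4.12 (cv2) and the standard library are available. Lean on these libraries where they do the work, as an engineer would, in place of code of your own. Each camera call takes 0.05 s, during which the arm holds its last target. There are 200 camera calls.

## Task

Take the upright contact probe out of its stand by the handle and press its sprung foot gently, for about a second, onto the round grey mark on the white cheese wheel, then in the same way onto the round grey mark on the ochre-rinded wheel. Then hang the probe back in the stand, upright with its collar flat on the stand's top, let go, and leave the two marked cheeses where they lie.

Things in the scene. Friction and masses are not known exactly. Their poses are not given: they have to be found in the camera images.
- probe_grip (a point): Centre of the handle of the upright, loose, rotationally symmetric probe (about 135 g): grey handle 26 mm in diameter, 75 mm long; below it a black collar 52 mm in diameter, 8 mm thick; below that a steel stem 14 mm in diameter with a sprung foot. On the axis, 45.5 mm above the collar's underside, 140.5 mm above the foot's tip, 37.5 mm below the handle's top. z points up the axis.
- probe_tip (a point): The lowest point of the probe's sprung foot (a 12 mm steel button), on the probe's axis, 140.5 mm below the handle's centre and 95 mm below the collar's underside while the foot is out.
- probe_foot (a joint): How far the sprung foot is pushed into the stem: 0 m out (at rest), 0.012 m fully in. The spring pushes back with 1 N at first and 7 N when fully in (500 N/m); a good touch pushes it in by 3 to 9 mm.
- stand_hole (a point): Centre of the round hole (28 mm in diameter) in the upper face of the fixed stand's white top plate (80 x 120 mm, 8 mm thick), 120 mm above the worktable; z up. Below are two posts 96 mm apart and a foot plate 110 x 120 mm. The probe's collar rests on the top plate, its stem hanging through the hole; nothing else stands above the plate but two 3 mm post caps.
- white_mark (a point): Centre of the upper face of the round grey mark (32 mm in diameter, 1.5 mm proud of the cheese) on the white wheel of cheese, 126 mm in diameter and 45 mm high, loose on the worktable. The mark lies level, 46.5 mm above the worktable, 14 mm from the wheel's centre; z up. Another white wheel without a mark is a bystander.
- ochre_mark (a point): Centre of the upper face of the same kind of mark (32 mm in diameter, 1.5 mm proud) on the ochre-rinded wheel of cheese, 104 mm in diameter and 38 mm high, loose on the worktable. The mark lies level, 39.5 mm above the worktable, 14 mm from the wheel's centre; z up. Another ochre wheel without a mark is a bystander.

How it is judged (in metres and radians):
On the way, in this order (a step that is already met when the one before it is completed fails the run):
1. the probe's foot is pressed onto the mark of the white wheel (horizontal distance between probe_tip and white_mark below 0.015 m and value of joint probe_foot above 0.0015 m and contact force between probe and white above 0.3 N), for 0.4 s.
2. the probe's foot is pressed onto the mark of the ochre wheel (horizontal distance between probe_tip and ochre_mark below 0.015 m and value of joint probe_foot above 0.0015 m and contact force between probe and ochre above 0.3 N), for 0.4 s.
At the end, for the whole second after the job is handed in: The probe hangs at rest and released in the stand, collar on the top plate (handle centre within 15 mm of the hole's axis, 40.5 to 50.5 mm above the plate), within 0.12 rad of upright; both marked cheeses lie within 30 mm of where they started (horizontal distance between probe_grip and stand_hole below 0.015 m and z of probe_grip in the frame of stand_hole between 0.0405 and 0.0505 m and angle between probe_grip's own z axis and vertical below 0.12 rad and linear speed of probe below 0.02 m/s and distance of each of white_mark, ochre_mark from where it was at the start of the episode below 0.03 m); the robot touches nothing.
It fails at once if the probe presses on a marked cheese with more than 25 N (contact force between probe and white above 25 N or contact force between probe and ochre above 25 N).
It fails at once if a marked cheese is shifted by more than 30 mm (distance of any of white_mark, ochre_mark from where it was at the start of the episode above 0.03 m).
It also fails if it takes over 58 s, if anything falls off the work surface, if the arm or the gripper's body presses on something with over 40 N, if the wrist force passes 120 N, or if a joint passes its speed limit or range.

## Working session

There is one attempt and no reset: what is moved stays moved. The work goes in short steps, Python scripts to look and compute and a tool call to move; the robot and the scene stay as the last step left them, time stands still between calls to the robot, and variables do not carry over. Pictures are saved under pics/ and viewed, at most 13 in all, crops included, and the job is handed in when it is done.

Besides the shell and the picture viewer there is one more tool, called after ">>>" as name(argument=value, ...), one argument or row to a line, values as JSON. servo_tool: Moves the arm, as the interface text tells. Shift numbers are shares of 30 mm and turn numbers shares of 6 degrees, none past 1 either way. Its arguments: {"type":"object","properties":{"targets":{"type":"array"},"force":{"type":"number"}},"required":["targets"]}

```bash
mkdir -p pics; cat > h.py <<'E'
import numpy as np, cv2
from rig import manip
def cap(n):
    c=manip.capture(n); f=240/np.tan(np.radians(c["fovy"])/2)
    K=np.array([[f,0,c["cx"]],[0,f,c["cy"]],[0,0,1.]]); R=cv2.Rodrigues(np.array(c["rvec"],float))[0]; t=np.array(c["tvec"],float).ravel()
    return c["pixels"],K,R,t
def ray(uv,K,R,t):
    d=R.T@np.linalg.inv(K)@np.array([uv[0],uv[1],1.]); return -R.T@t,d/np.linalg.norm(d)
def plane(uv,cam,z):
    o,d=ray(uv,*cam); return o+d*(z-o[2])/d[2]
def tri(rs):
    A=sum(np.eye(3)-np.outer(d,d) for o,d in rs); b=sum((np.eye(3)-np.outer(d,d))@o for o,d in rs); return np.linalg.solve(A,b)
E
python3 - <<'E'
from h import *
np.set_printoptions(precision=1,suppress=True)
H=dict(probe_grip=165.5,stand_hole=120,white_mark=46.5,ochre_mark=39.5)
P={};ims=[]
for n in ("scene","top","wrist"):
    px,*cam=cap(n); im=px[...,::-1].copy()
    for k,z in H.items():
        for i,r in enumerate(manip.tip_of(n,k)[:2]):
            print(n,k,round(r["p"],2),np.array(r["uv"]),plane(r["uv"],cam,z))
            if i==0: P.setdefault(k,[]).append(ray(r["uv"],*cam)); cv2.drawMarker(im,tuple(int(v) for v in r["uv"]),(0,0,255),0,12); cv2.putText(im,k,tuple(int(v) for v in r["uv"]),0,.4,(255,0,0))
    cv2.imwrite(f"pics/{n}0.png",im)
for k,r in P.items():
    if len(r)>1: print(k,tri(r[:2]))
print(manip.read_state())
E
```

```text
scene probe_grip 0.7 [419.5 178.7] [ 451.  -215.8  165.5]
scene stand_hole 0.87 [416.8 201.3] [ 450.  -210.1  120. ]
scene white_mark 0.91 [313.8 397.7] [410.3 274.3  46.5]
scene ochre_mark 0.41 [272.5 269.2] [633.2  31.5  39.5]
top probe_grip 0.84 [453.5 262.5] [ 452.  -209.8  165.5]
top stand_hole 0.93 [449.3 267.5] [ 450.6 -212.9  120. ]
top white_mark 0.63 [199.1 301.4] [416.7 262.6  46.5]
top ochre_mark 0.72 [317.1 189.5] [637.6  23.9  39.5]
probe_grip [ 450.4 -209.4  168.2]
stand_hole [ 450.9 -213.3  118.5]
white_mark [416.8 265.   35.3]
ochre_mark [639.1  23.8  33.6]
{'time_s': 0.75, 'joint_pos': array([-70.7,   7.1,  94.6,   0. ,  78.4,  -4.7]), 'qvel': array([-0.1,  0.1,  0. , -0. ,  0.1, -0. ]), 'effort': array([ -0. , -42.4, -36.6,  -0. ,   0. ,  -0. ]), 'ee_pos': array([ 264.9, -593.6,  231.3]), 'orientation': array([[ 0.9,  0.4,  0. ],
       [ 0.4, -0.9, -0. ],
       [ 0. ,  0. , -1. ]]), 'contact_force': array([-0.8,  0.2,  0.3]), 'torque': array([ 0., -0.,  0.]), 'grasp_force': 0.0, 'finger_gap': 85.1250254895225}
```

View pics/scene0.png

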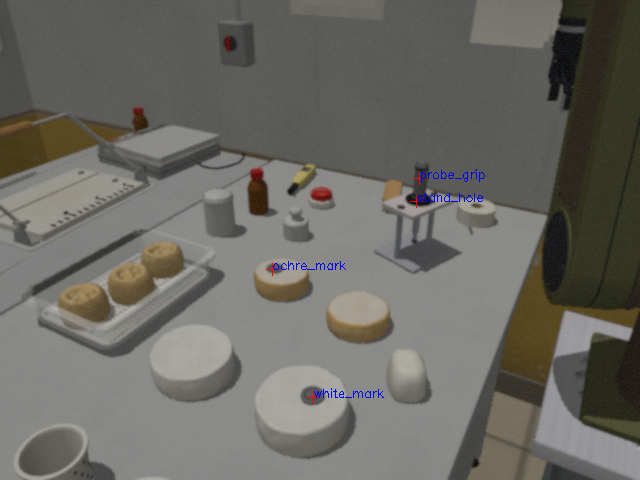

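View pics/top0.png

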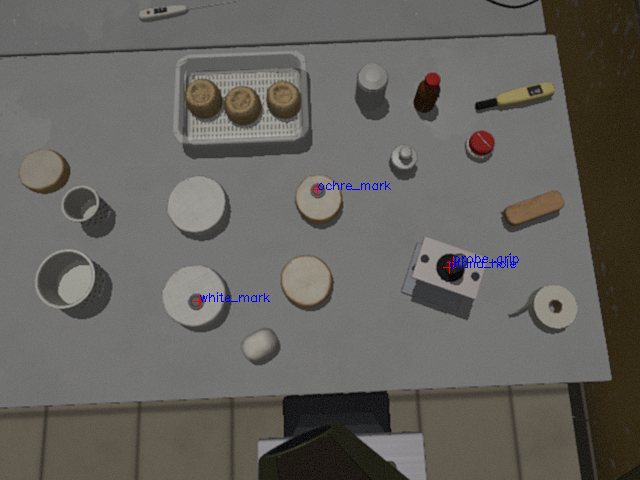

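The top view shows the probe at (450,267), the white mark at (197,302) and the ochre mark at (318,190). The scene view agrees, with marks at (312,395) and (273,268). I'll align the tool with the world axes and move over the probe.

>>> servo_tool(
  targets=[
    [1, [0, 0, -0.4], [0, 0, 1]],
    [1, [0, 0, -0.4], [0, 0, 1]],
    [1, [0, 0, -0.4], [0, 0, 1]],
    [1, [0, 0, -0.4], [0, 0, 1]],
    [1, [0.5, -1, 0], [0, 0, 0]],
    [1, [0.5, -1, 0], [0, 0, 0]],
    [1, [0.5, -1, 0], [0, 0, 0]],
    [1, [0.5, -1, 0], [0, 0, 0]],
  ],
)

```text
time_s: 1.55
ee_pos: [325.1, -472.4, 279.4]
orientation: [[1.0, 0.0, 0.0], [0.0, -1.0, -0.0], [0.0, 0.0, -1.0]]
contact_force: [0.3, 0.4, -0.2]
finger_gap: 85.3
grasp_force: 0.0
```

>>> servo_tool(
  targets=[
    [1, [0.5, -1, 0], [0, 0, 0]],
    [1, [0.5, -1, 0], [0, 0, 0]],
    [1, [0.5, -1, 0], [0, 0, 0]],
    [1, [0.5, -1, 0], [0, 0, 0]],
    [1, [0.5, -1, 0], [0, 0, 0]],
    [1, [0.5, -1, 0], [0, 0, 0]],
    [1, [0, 0, 0], [0, 0, 0]],
    [1, [0, 0, 0], [0, 0, 0]],
  ],
)

```text
time_s: 2.35
ee_pos: [414.8, -293.1, 279.5]
orientation: [[1.0, 0.002, 0.0], [0.002, -1.0, -0.001], [0.0, 0.001, -1.0]]
contact_force: [-0.3, -0.6, 0.1]
finger_gap: 85.3
grasp_force: 0.0
```

```bash
python3 - <<'E'
from h import *
np.set_printoptions(precision=2,suppress=True)
H=dict(probe_grip=165.5,stand_hole=120,white_mark=46.5,ochre_mark=39.5)
cen={}
for n in ("wrist","scene","top"):
    px,*cam=cap(n)
    if n=="wrist": cv2.imwrite("pics/wrist1.png",px[...,::-1])
    for k,z in H.items():
        r=manip.tip_of(n,k)
        if r: print(n,k,round(r[0]["p"],2),np.array(r[0]["uv"]),plane(r[0]["uv"],cam,z)); cen.setdefault(k,[]).append(ray(r[0]["uv"],*cam))
    if n=="wrist": continue
    g=cv2.cvtColor(px,cv2.COLOR_RGB2GRAY)
    for k,uv in dict(scene=dict(white_mark=(312,395),ochre_mark=(273,268)),top=dict(white_mark=(197,302),ochre_mark=(318,190)))[n].items():
        u,v=uv; w=g[v-14:v+15,u-17:u+18]
        th,_=cv2.threshold(w,0,255,cv2.THRESH_OTSU); nn,l,s,c=cv2.connectedComponentsWithStats((w<th).astype(np.uint8))
        i=min(range(1,nn),key=lambda i:np.hypot(*(c[i]-[17,14]))); q=c[i]+[u-17,v-14]
        print(n,k,'blob',q,s[i],plane(q,cam,H[k])); cen.setdefault(k+'_blob',[]).append(ray(q,*cam))
for k,r in cen.items(): print(k,tri(r) if len(r)>1 else '')
s=manip.read_state(); print(s["ee_pos"],s["orientation"],s["time_s"],s["joint_pos"])
E
```

```text
wrist probe_grip 0.62 [205.3 187.8] [ 448.35 -212.7   165.5 ]
wrist white_mark 0.45 [205.9 186.9] [ 432.77 -176.34   46.5 ]
scene probe_grip 0.66 [417.6 176.2] [ 458.52 -226.16  165.5 ]
scene stand_hole 0.97 [417.2 202. ] [ 448.25 -207.35  120.  ]
scene white_mark 0.93 [312.7 396.4] [412.63 273.01  46.5 ]
scene ochre_mark 0.75 [420.9 177.8] [ 541.3  -519.94   39.5 ]
scene white_mark blob [312.21 395.3 ] [  6   5  24  20 368] [414.12 271.65  46.5 ]
scene ochre_mark blob [274.47 268.05] [ 11   9  16  11 132] [632.23  26.4   39.5 ]
top probe_grip 0.95 [456.1 260.5] [ 455.36 -214.69  165.5 ]
top stand_hole 0.94 [449.5 266.6] [ 452.29 -213.43  120.  ]
top white_mark 0.72 [199.  302.3] [414.92 262.72  46.5 ]
top ochre_mark 0.45 [317.9 191.9] [632.31  22.44  39.5 ]
top white_mark blob [195.95 301.43] [  8   6  17  16 213] [416.87 268.69  46.5 ]
top ochre_mark blob [317.54 190.43] [  9   7  16  16 189] [635.53  23.05  39.5 ]
probe_grip [ 452.62 -213.5   171.42]
white_mark [ 442.04  107.22 -139.78]
stand_hole [ 451.69 -214.56  116.51]
ochre_mark [464.68   6.63 282.35]
white_mark_blob [416.42 269.18  43.46]
ochre_mark_blob [635.64  22.76  36.74]
[ 414.61 -293.46  279.33] [[ 1.  0.  0.]
 [ 0. -1. -0.]
 [ 0.  0. -1.]] 3.1 [-41.35 -12.72 109.04  -0.    83.67  48.6 ]
```

View pics/wrist1.png

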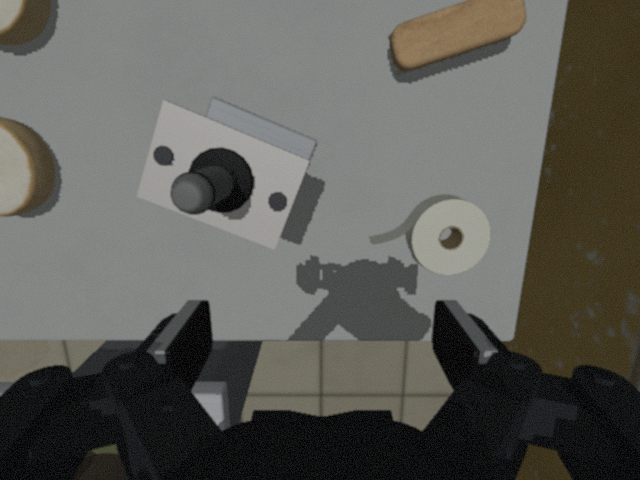

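The wrist view shows the handle top at about (192,193), the collar centre at about (221,181), and the post caps at (164,156) and (278,202). I'll project these at their heights.

```bash
python3 - <<'E'
from h import *
np.set_printoptions(precision=1,suppress=True)
px,*cam=cap("wrist")
for nm,uv,z in (("handletop",(192,193),203),("collar",(222,181),128),("caps",(221,179),123)): print(nm,plane(uv,cam,z))
g=cv2.cvtColor(px,cv2.COLOR_RGB2GRAY)
m=((g<32)).astype(np.uint8); m[:130]=0;m[240:]=0;m[:,:182]=0;m[:,262:]=0
n,l,s,c=cv2.connectedComponentsWithStats(m); i=1+np.argmax(s[1:,4]); print(s[i],c[i])
E
```

```text
handletop [ 450.4 -216.6  203. ]
collar [ 448.5 -214.9  128. ]
caps [ 449.5 -212.9  123. ]
[ 190  152   63   60 1148] [227.8 186.5]
```

>>> servo_tool(
  targets=[
    [1, [0.6, -0.9, 0], [0, 0, 0]],
    [1, [0.6, -0.9, 0], [0, 0, 0]],
    [1, [0, -0.8, 0], [0, 0, 0]],
    [1, [0, 0, 0.9], [0, 0, 0]],
    [1, [0, 0, 0.9], [0, 0, 0]],
    [1, [0, 0, 0.9], [0, 0, 0]],
    [1, [0, 0, 0.9], [0, 0, 0]],
    [1, [0, 0, 0.77], [0, 0, 0]],
  ],
)

```text
time_s: 3.95
ee_pos: [450.2, -215.0, 146.8]
orientation: [[1.0, 0.001, -0.001], [0.001, -1.0, 0.0], [-0.001, -0.0, -1.0]]
contact_force: [-0.0, 0.5, 0.1]
finger_gap: 85.3
grasp_force: 0.0
```

```bash
python3 - <<'E'
from h import *
px,*cam=cap("wrist"); cv2.imwrite("pics/wrist2.png",px[...,::-1])
px,*cam=cap("scene"); cv2.imwrite("pics/scene2.png",cv2.resize(px[120:290,320:540,::-1],None,fx=3,fy=3))
s=manip.read_state(); print(s["ee_pos"],s["contact_force"],s["time_s"])
E
```

```text
[ 448.28101643 -213.90741987  144.3119661 ] [-0.9060488  -0.26334076 -0.99056779] 4.05
```

View pics/wrist2.png

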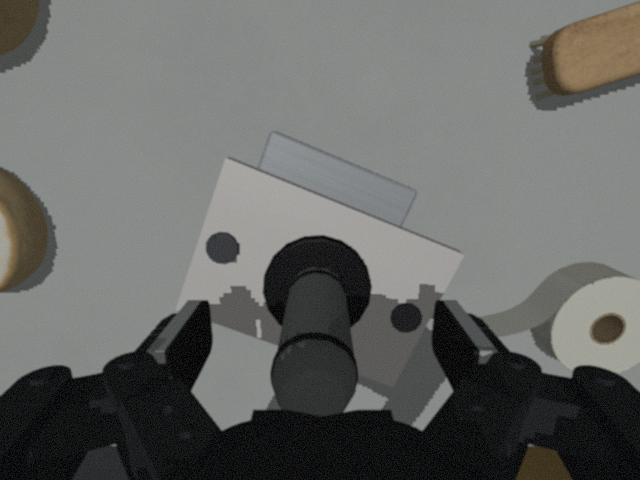

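The handle is centred between the pads (column about 316 against 322), so I'll close.

>>> servo_tool(
  targets=[
    [-1, [0, 0, 0], [0, 0, 0]],
    [-1, [0, 0, 0], [0, 0, 0]],
    [-1, [0, 0, 0], [0, 0, 0]],
    [-1, [0, 0, 0], [0, 0, 0]],
    [-1, [0, 0, 0], [0, 0, 0]],
    [-1, [0, 0, 0], [0, 0, 0]],
    [-1, [0, 0, 0], [0, 0, 0]],
    [-1, [0, 0, 0], [0, 0, 0]],
  ],
  force=50,
)

```text
time_s: 4.85
ee_pos: [451.3, -215.7, 149.7]
orientation: [[1.0, 0.001, 0.002], [0.001, -1.0, -0.001], [0.002, 0.001, -1.0]]
contact_force: [0.0, 0.8, 5.9]
finger_gap: 24.9
grasp_force: 49.5
```

>>> servo_tool(
  targets=[
    [-1, [0, 0, -0.3], [0, 0, 0]],
    [-1, [0, 0, -0.5], [0, 0, 0]],
    [-1, [0, 0, -0.6], [0, 0, 0]],
    [-1, [0, 0, -0.6], [0, 0, 0]],
    [-1, [0, 0, -0.6], [0, 0, 0]],
    [-1, [0, 0, -0.6], [0, 0, 0]],
    [-1, [0, 0, -0.6], [0, 0, 0]],
    [-1, [0, 0, -0.2], [0, 0, 0]],
  ],
)

```text
time_s: 5.65
ee_pos: [451.3, -215.9, 271.4]
orientation: [[1.0, 0.001, 0.004], [0.001, -1.0, -0.002], [0.004, 0.002, -1.0]]
contact_force: [-0.4, 0.4, -1.7]
finger_gap: 24.5
grasp_force: 49.1
```

```bash
python3 - <<'E'
from h import *
np.set_printoptions(precision=1,suppress=True)
E=[];rs={"probe_tip":[],"probe_grip":[]}
for n in ("scene","top"):
    px,*cam=cap(n); E.append(manip.read_state()["ee_pos"])
    if n=="scene": cv2.imwrite("pics/scene3.png",cv2.resize(px[60:310,320:560,::-1],None,fx=2.3,fy=2.3))
    for k in rs:
        r=manip.tip_of(n,k); print(n,k,[(round(q["p"],2),np.array(q["uv"])) for q in r[:2]])
        if r: rs[k].append(ray(r[0]["uv"],*cam))
for k in rs:
    if len(rs[k])>1: print(k,tri(rs[k]))
px,*cam=cap("wrist");cv2.imwrite("pics/wrist3.png",px[...,::-1])
s=manip.read_state();E.append(s["ee_pos"]);print(np.array(E),s["contact_force"],s["finger_gap"],s["grasp_force"],s["time_s"])
E
```

```text
scene probe_tip [(0.56, array([419.3, 188.5]))]
scene probe_grip [(0.91, array([427.9, 114.4]))]
top probe_tip []
top probe_grip []
[[ 451.3 -215.9  271.3]
 [ 450.2 -215.2  267.5]
 [ 450.  -215.1  266.9]] [-0.7 -0.9 -1.2] 24.63473476861 49.133586287498474 6.0
```

View pics/scene3.png

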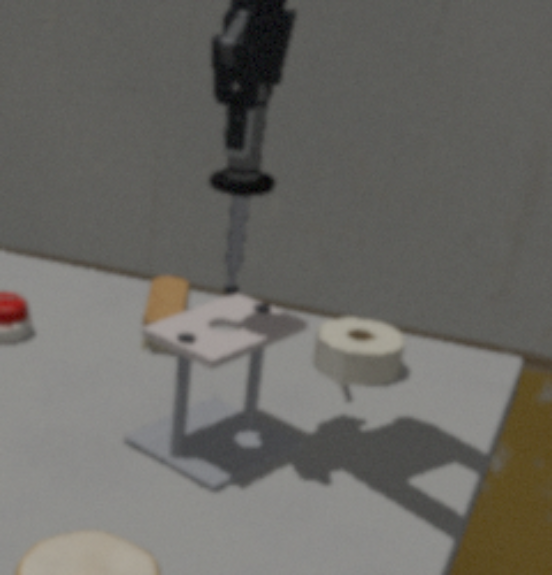

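The probe is clear of the stand, with the tip at crop (232,291) and the hole visible below. I'll check its tilt with the wrist view.

View pics/wrist3.png

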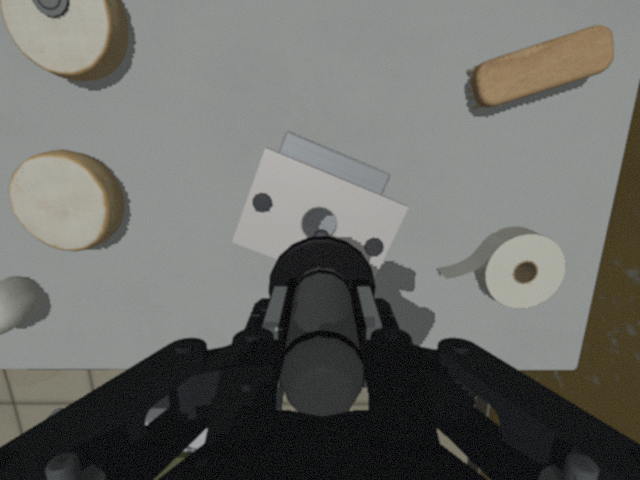

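```bash
python3 - <<'E'
from h import *
np.set_printoptions(precision=1,suppress=True)
px,*cam=cap("scene"); z0=manip.read_state()["ee_pos"];print(z0)
print("tip",plane((420.9,186.5),cam,z0[2]-124),"collar",plane((425.2,138.7),cam,z0[2]-25), "camera",-cam[1].T@cam[2])
pxw,*cw=cap("wrist"); K,R,t=cw
for z in (z0[2]-25,z0[2]-124):
  p=K@(R@np.array([z0[0],z0[1],z])+t); print("wrist expected",p[:2]/p[2])
E
```

```text
[ 450.1 -215.1  267. ]
tip [ 451.5 -231.9  143. ] collar [ 451.7 -228.   242. ] camera [166.1 709.  558.4]
wrist expected [321.9 282.9]
wrist expected [322.  231.4]
```

The probe hangs straight: tip at (321,235) against the expected (322,231). Now I'll carry it to above the white wheel.

>>> servo_tool(
  targets=[
    [-1, [0, -0.5, 0], [0, 0, 0]],
    [-1, [-0.1, -1, 0], [0, 0, 0]],
    [-1, [-0.1, -1, 0], [0, 0, 0]],
    [-1, [-0.1, -1, 0], [0, 0, 0]],
    [-1, [-0.1, -1, 0], [0, 0, 0]],
    [-1, [-0.1, -1, 0], [0, 0, 0]],
    [-1, [-0.1, -1, 0], [0, 0, 0]],
    [-1, [-0.1, -1, 0], [0, 0, 0]],
  ],
)

```text
time_s: 6.9
ee_pos: [428.6, 11.5, 268.1]
orientation: [[1.0, 0.001, 0.0], [0.001, -1.0, 0.0], [0.0, -0.0, -1.0]]
contact_force: [0.7, 0.4, -0.4]
finger_gap: 24.9
grasp_force: 49.3
```

>>> servo_tool(
  targets=[
    [-1, [-0.1, -1, 0], [0, 0, 0]],
    [-1, [-0.1, -1, 0], [0, 0, 0]],
    [-1, [-0.1, -1, 0], [0, 0, 0]],
    [-1, [-0.1, -1, 0], [0, 0, 0]],
    [-1, [0, -1, 0], [0, 0, 0]],
    [-1, [0, -1, 0], [0, 0, 0]],
    [-1, [0, -0.6, 0], [0, 0, 0]],
    [-1, [0, 0, 0], [0, 0, 0]],
  ],
)

```text
time_s: 7.7
ee_pos: [416.2, 209.7, 267.9]
orientation: [[1.0, 0.005, -0.001], [0.005, -1.0, 0.0], [-0.001, -0.0, -1.0]]
contact_force: [-0.6, -0.3, -1.5]
finger_gap: 24.6
grasp_force: 49.5
```

```bash
python3 - <<'E'
from h import *
np.set_printoptions(precision=1,suppress=True)
px,*cam=cap("wrist");cv2.imwrite("pics/wrist4.png",px[...,::-1])
for k,z in (("white_mark",46.5),("ochre_mark",39.5),("probe_tip",143)):
    for r in manip.tip_of("wrist",k)[:2]: print(k,round(r["p"],2),np.array(r["uv"]),plane(r["uv"],cam,z))
s=manip.read_state();print(s["ee_pos"],s["time_s"],s["grasp_force"],s["finger_gap"])
E
```

```text
white_mark 0.63 [259.1 205. ] [417.6 272.   46.5]
ochre_mark 0.22 [323.9 234.2] [386.3 207.4  39.5]
[416.9 207.1 268.1] 7.9 49.4747069478035 24.60114851634353
```

View pics/wrist4.png

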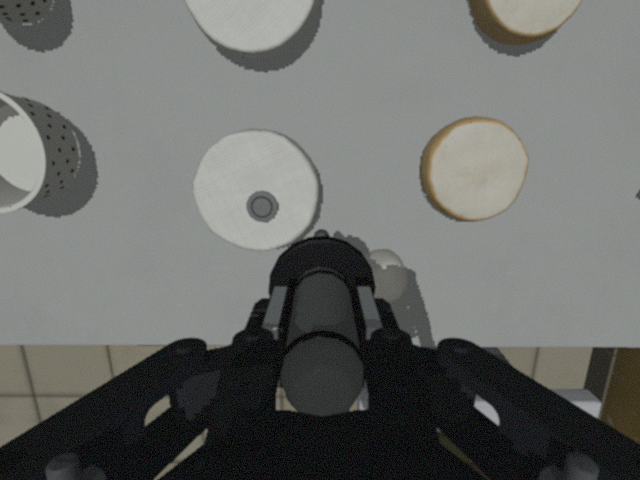

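The mark at (262,207) agrees with the other cameras, at about (416.5,269.5). I'll move over it and lower most of the way.

>>> servo_tool(
  targets=[
    [-1, [-0.05, -1, 0], [0, 0, 0]],
    [-1, [0, -1, 0], [0, 0, 0]],
    [-1, [0, -0.07, 0.5], [0, 0, 0]],
    [-1, [0, 0, 0.8], [0, 0, 0]],
    [-1, [0, 0, 0.7], [0, 0, 0]],
    [-1, [0, 0, 0.5], [0, 0, 0]],
    [-1, [0, 0, 0.3], [0, 0, 0]],
    [-1, [0, 0, 0], [0, 0, 0]],
  ],
)

```text
time_s: 8.7
ee_pos: [415.0, 268.7, 182.7]
orientation: [[1.0, 0.0, -0.002], [0.0, -1.0, -0.001], [-0.002, 0.001, -1.0]]
contact_force: [-0.7, 0.3, -0.9]
finger_gap: 24.8
grasp_force: 49.8
```

```bash
python3 - <<'E'
from h import *
np.set_printoptions(precision=1,suppress=True)
px,*cam=cap("wrist");a=px[100:400,170:470,::-1]
px2,*cs=cap("scene");b=px2[230:470,230:430,::-1]
im=np.hstack([cv2.resize(a,(400,400)),cv2.resize(b,(333,400))]);cv2.imwrite("pics/c5.png",im)
s=manip.read_state();print(s["ee_pos"],s["time_s"],s["contact_force"])
E
```

```text
[416.1 269.6 184.9] 8.8 [ 0.   0.7 -1.3]
```

View pics/c5.png

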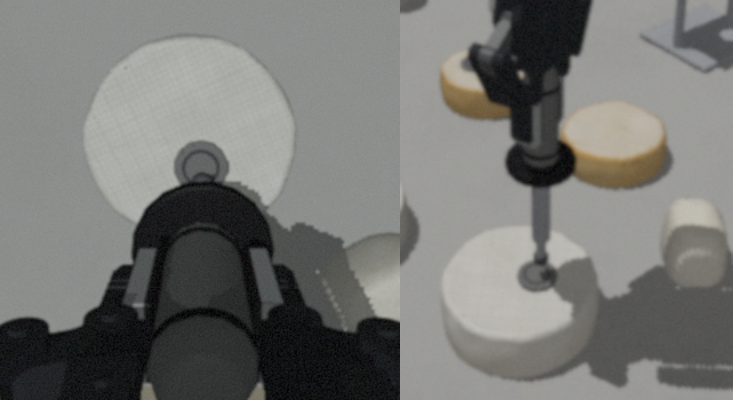

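The tip is centred over the mark in both views, about 13 mm above it. Next, gentle steps down.

>>> servo_tool(
  targets=[
    [-1, [0, 0, 0.1], [0, 0, 0]],
    [-1, [0, 0, 0.1], [0, 0, 0]],
    [-1, [0, 0, 0.1], [0, 0, 0]],
    [-1, [0, 0, 0.1], [0, 0, 0]],
    [-1, [0, 0, 0.1], [0, 0, 0]],
    [-1, [0, 0, 0], [0, 0, 0]],
  ],
)

```text
time_s: 9.4
ee_pos: [415.7, 269.7, 169.1]
orientation: [[1.0, 0.001, 0.0], [0.001, -1.0, 0.0], [0.0, -0.0, -1.0]]
contact_force: [0.3, 0.5, 1.9]
finger_gap: 24.8
grasp_force: 50.0
```

>>> servo_tool(
  targets=[
    [-1, [0, 0, 0.07], [0, 0, 0]],
    [-1, [0, 0, 0.07], [0, 0, 0]],
    [-1, [0, 0, 0], [0, 0, 0]],
    [-1, [0, 0, 0], [0, 0, 0]],
  ],
)

```text
time_s: 9.8
ee_pos: [415.8, 269.8, 165.5]
orientation: [[1.0, 0.001, 0.001], [0.001, -1.0, 0.0], [0.001, -0.0, -1.0]]
contact_force: [-0.2, -0.9, 1.8]
finger_gap: 24.9
grasp_force: 50.2
```

```bash
python3 - <<'E'
from h import *
np.set_printoptions(precision=1,suppress=True)
px2,*cs=cap("scene");cv2.imwrite("pics/c6.png",cv2.resize(px2[300:420,260:380,::-1],(600,600),interpolation=2))
s=manip.read_state();print(s["ee_pos"],s["time_s"],s["contact_force"])
E
```

```text
[415.8 269.8 165.4] 9.85 [-0.6  0.1  2.6]
```

View pics/c6.png

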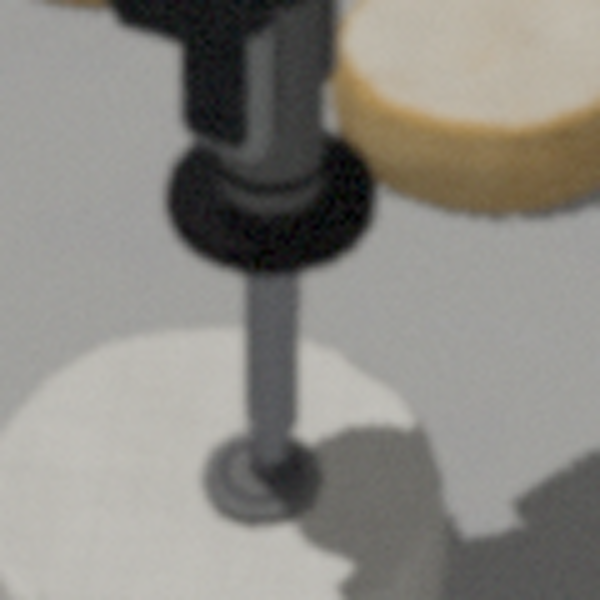

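The foot rests on the mark (centre near (262,478) in the crop), and the force has risen by about 3.5 N, or roughly 5 mm of travel. I'll hold for a second and lift.

>>> servo_tool(
  targets=[
    [-1, [0, 0, 0.03], [0, 0, 0]],
    [-1, [0, 0, 0], [0, 0, 0]],
    [-1, [0, 0, 0], [0, 0, 0]],
    [-1, [0, 0, 0], [0, 0, 0]],
    [-1, [0, 0, 0], [0, 0, 0]],
    [-1, [0, 0, 0], [0, 0, 0]],
    [-1, [0, 0, 0], [0, 0, 0]],
    [-1, [0, 0, 0], [0, 0, 0]],
  ],
)

```text
time_s: 10.65
ee_pos: [415.7, 269.8, 164.2]
orientation: [[1.0, 0.001, 0.0], [0.001, -1.0, 0.0], [0.0, -0.0, -1.0]]
contact_force: [-0.1, -0.2, 2.4]
finger_gap: 24.7
grasp_force: 50.3
```

>>> servo_tool(
  targets=[
    [-1, [0, 0, -0.2], [0, 0, 0]],
    [-1, [0, 0, -0.4], [0, 0, 0]],
    [-1, [0, 0, -0.7], [0, 0, 0]],
    [-1, [0, 0, -0.7], [0, 0, 0]],
    [-1, [0.5, 0.6, -0.5], [0, 0, 0]],
    [-1, [0.9, 1, 0], [0, 0, 0]],
    [-1, [0.9, 1, 0], [0, 0, 0]],
    [-1, [0.9, 1, 0], [0, 0, 0]],
  ],
)

```text
time_s: 11.45
ee_pos: [512.1, 160.6, 239.4]
orientation: [[1.0, 0.001, -0.0], [0.001, -1.0, -0.0], [-0.0, 0.0, -1.0]]
contact_force: [0.4, 0.5, -1.7]
finger_gap: 24.6
grasp_force: 49.8
```

>>> servo_tool(
  targets=[
    [-1, [0.9, 0.6, 0], [0, 0, 0]],
    [-1, [0.9, 0.6, 0], [0, 0, 0]],
    [-1, [0.9, 0.6, 0], [0, 0, 0]],
    [-1, [0.9, 0.6, 0], [0, 0, 0]],
    [-1, [0.5, 0.2, 0], [0, 0, 0]],
    [-1, [0, 0, 0], [0, 0, 0]],
    [-1, [0, 0, 0], [0, 0, 0]],
  ],
)

```text
time_s: 12.15
ee_pos: [634.2, 83.9, 238.6]
orientation: [[1.0, 0.001, -0.002], [0.001, -1.0, 0.0], [-0.002, -0.0, -1.0]]
contact_force: [-0.4, -0.1, -2.0]
finger_gap: 24.9
grasp_force: 49.8
```

```bash
python3 - <<'E'
from h import *
np.set_printoptions(precision=1,suppress=True)
px,*cam=cap("wrist");cv2.imwrite("pics/wrist7.png",px[...,::-1])
for k,z in (("white_mark",46.5),("ochre_mark",39.5)):
    for r in manip.tip_of("wrist",k)[:2]: print(k,round(r["p"],2),np.array(r["uv"]),plane(r["uv"],cam,z))
s=manip.read_state();print(s["ee_pos"],s["time_s"],s["contact_force"])
p=cam[0]@(cam[1]@np.array([635.5,23,39.5])+cam[2]);print(p[:2]/p[2])
g=cv2.cvtColor(px,cv2.COLOR_RGB2GRAY);u,v=(p[:2]/p[2]).astype(int);w=g[v-30:v+31,u-35:u+36]
th,_=cv2.threshold(w,0,255,cv2.THRESH_OTSU); nn,l,s,c=cv2.connectedComponentsWithStats((w<th).astype(np.uint8))
for i in range(1,nn):
    if s[i,4]>50:q=c[i]+[u-35,v-30];print(s[i],q,plane(q,cam,39.5))
E
```

```text
white_mark 0.7 [145.7 410.5] [416.6 272.9  46.5]
ochre_mark 0.59 [386.3 210.2] [635.2  23.6  39.5]
[633.9  84.5 239.1] 12.3 [ 0.3  0.5 -0.9]
[387.  209.9]
[ 0  0 11 11 62] [354.4 182.3] [661.1  54.2  39.5]
[ 19  15  33  33 886] [385.9 210. ] [635.4  24.   39.5]
```

View pics/wrist7.png

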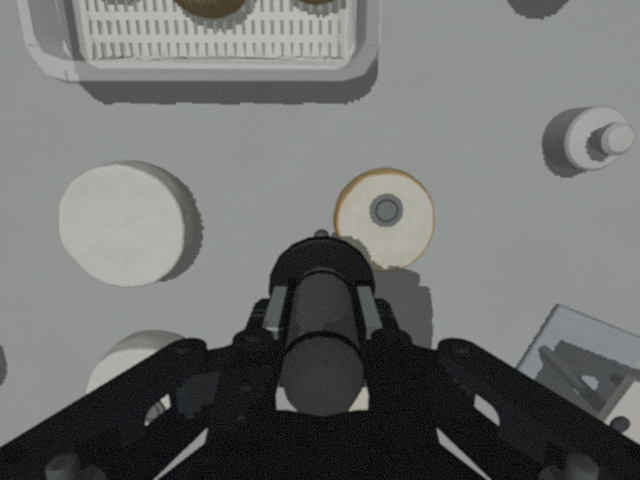

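The ochre mark at (386,210) gives (635.4,24.0). I'll move over it and lower.

>>> servo_tool(
  targets=[
    [-1, [0, 1, 0], [0, 0, 0]],
    [-1, [0, 0.99, 0.2], [0, 0, 0]],
    [-1, [0, 0, 0.6], [0, 0, 0]],
    [-1, [0, 0, 0.6], [0, 0, 0]],
    [-1, [0, 0, 0.4], [0, 0, 0]],
    [-1, [0, 0, 0.3], [0, 0, 0]],
    [-1, [0, 0, 0.1], [0, 0, 0]],
    [-1, [0, 0, 0.1], [0, 0, 0]],
  ],
)

```text
time_s: 13.1
ee_pos: [635.0, 24.7, 170.0]
orientation: [[1.0, 0.002, 0.0], [0.002, -1.0, 0.0], [0.0, -0.0, -1.0]]
contact_force: [-0.2, 0.1, -0.6]
finger_gap: 25.3
grasp_force: 49.9
```

>>> servo_tool(
  targets=[
    [-1, [0, 0, 0.1], [0, 0, 0]],
    [-1, [0, 0, 0.1], [0, 0, 0]],
    [-1, [0, 0, 0.1], [0, 0, 0]],
    [-1, [0, 0, 0.1], [0, 0, 0]],
    [-1, [0, 0, 0.03], [0, 0, 0]],
    [-1, [0, 0, 0], [0, 0, 0]],
    [-1, [0, 0, 0], [0, 0, 0]],
  ],
)

```text
time_s: 13.8
ee_pos: [635.3, 24.2, 158.0]
orientation: [[1.0, 0.001, 0.001], [0.001, -1.0, 0.0], [0.001, -0.0, -1.0]]
contact_force: [0.4, -0.2, 2.5]
finger_gap: 24.5
grasp_force: 50.3
```

```bash
python3 - <<'E'
from h import *
np.set_printoptions(precision=1,suppress=True)
px2,*cs=cap("scene");a=cv2.resize(px2[170:310,220:340,::-1],(480,560),interpolation=2)
px,*cw=cap("wrist");b=cv2.resize(px[150:290,250:370,::-1],(300,350));b=cv2.copyMakeBorder(b,0,210,0,0,0)
cv2.imwrite("pics/c8.png",np.hstack([a,b]))
s=manip.read_state();print(s["ee_pos"],s["time_s"],s["contact_force"])
E
```

```text
[635.2  24.2 157.8] 13.9 [ 0.4 -0.4  3.4]
```

View pics/c8.png

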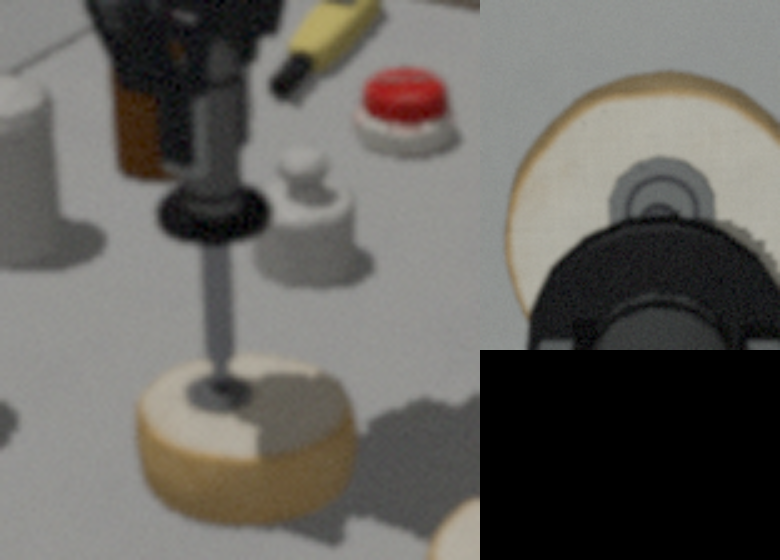

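The foot is centred on the ochre mark with about 4 N. I'll hold, lift, then carry it back over the stand.

>>> servo_tool(
  targets=[
    [-1, [0, 0, 0], [0, 0, 0]],
    [-1, [0, 0, 0], [0, 0, 0]],
    [-1, [0, 0, 0], [0, 0, 0]],
    [-1, [0, 0, 0], [0, 0, 0]],
    [-1, [0, 0, 0], [0, 0, 0]],
    [-1, [0, 0, 0], [0, 0, 0]],
    [-1, [0, 0, 0], [0, 0, 0]],
    [-1, [0, 0, 0], [0, 0, 0]],
  ],
)

```text
time_s: 14.7
ee_pos: [634.9, 24.2, 157.3]
orientation: [[1.0, 0.001, 0.0], [0.001, -1.0, 0.0], [0.0, -0.0, -1.0]]
contact_force: [0.1, 0.8, 4.1]
finger_gap: 25.2
grasp_force: 50.4
```

>>> servo_tool(
  targets=[
    [-1, [0, 0, -0.2], [0, 0, 0]],
    [-1, [0, 0, -0.5], [0, 0, 0]],
    [-1, [0, 0, -0.8], [0, 0, 0]],
    [-1, [0, 0, -0.8], [0, 0, 0]],
    [-1, [0, 0, -0.8], [0, 0, 0]],
    [-1, [0, 0, -0.6], [0, 0, 0]],
    [-1, [-0.6, 0.8, 0], [0, 0, 0]],
    [-1, [-0.6, 0.8, 0], [0, 0, 0]],
  ],
)

```text
time_s: 15.5
ee_pos: [598.4, -24.0, 269.1]
orientation: [[1.0, 0.003, -0.0], [0.003, -1.0, -0.0], [-0.0, 0.0, -1.0]]
contact_force: [0.1, 0.7, -2.2]
finger_gap: 24.8
grasp_force: 49.9
```

>>> servo_tool(
  targets=[
    [-1, [-0.7, 0.9, 0], [0, 0, 0]],
    [-1, [-0.7, 0.9, 0], [0, 0, 0]],
    [-1, [-0.7, 0.9, 0], [0, 0, 0]],
    [-1, [-0.7, 0.9, 0], [0, 0, 0]],
    [-1, [-0.7, 0.9, 0], [0, 0, 0]],
    [-1, [-0.7, 0.9, 0], [0, 0, 0]],
    [-1, [-0.75, 0.98, 0], [0, 0, 0]],
    [-1, [0, 0, 0], [0, 0, 0]],
  ],
)

```text
time_s: 16.3
ee_pos: [448.1, -217.7, 268.1]
orientation: [[1.0, -0.004, -0.002], [-0.004, -1.0, -0.001], [-0.002, 0.001, -1.0]]
contact_force: [0.2, 0.3, -1.3]
finger_gap: 24.8
grasp_force: 49.9
```

```bash
python3 - <<'E'
from h import *
np.set_printoptions(precision=1,suppress=True)
px,*cam=cap("wrist");cv2.imwrite("pics/wrist9.png",px[...,::-1])
s=manip.read_state();print(s["ee_pos"],s["time_s"],s["contact_force"],s["orientation"])
E
```

```text
[ 449.2 -216.4  268.2] 16.35 [ 0.1 -0.3 -1.6] [[ 1. -0. -0.]
 [-0. -1.  0.]
 [-0. -0. -1.]]
```

View pics/wrist9.png

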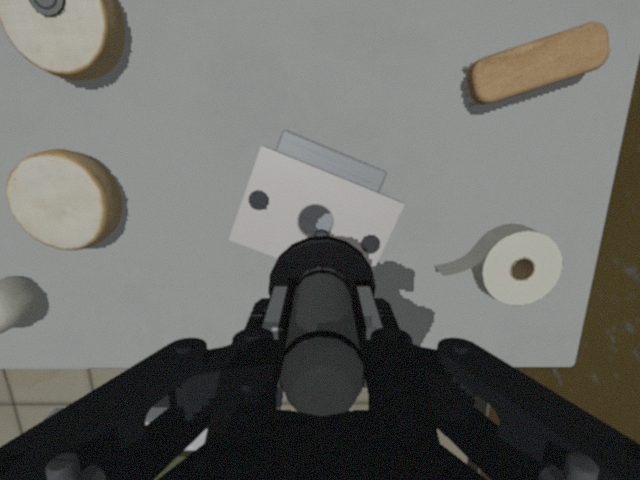

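The view is the same as after lift-off, with the hole at about (315,222). I'll project it before lowering.

```bash
python3 - <<'E'
from h import *
np.set_printoptions(precision=1,suppress=True)
px,*cam=cap("wrist")
print(plane((315,221.5),cam,123),plane((316,221.5),cam,120))
for r in manip.tip_of("wrist","stand_hole")[:1]: print(r["p"],r["uv"],plane(r["uv"],cam,120))
s=manip.read_state();print(s["ee_pos"])
E
```

```text
[ 452. -211.  123.] [ 451.3 -211.7  120. ]
0.85 [314.9, 223.8] [ 449.4 -210.8  120. ]
[ 450.4 -215.1  268.2]
```

>>> servo_tool(
  targets=[
    [-1, [0, -0.08, 0.2], [0, 0, 0]],
    [-1, [0, 0, 0.5], [0, 0, 0]],
    [-1, [0, 0, 0.5], [0, 0, 0]],
    [-1, [0, 0, 0.5], [0, 0, 0]],
    [-1, [0, 0, 0], [0, 0, 0]],
  ],
)

```text
time_s: 16.95
ee_pos: [448.9, -211.6, 213.0]
orientation: [[1.0, 0.001, -0.006], [0.001, -1.0, 0.004], [-0.006, -0.004, -1.0]]
contact_force: [0.9, 0.1, -1.4]
finger_gap: 25.2
grasp_force: 49.9
```

>>> servo_tool(
  targets=[
    [-1, [0, 0, 0.5], [0, 0, 0]],
    [-1, [0, 0, 0.6], [0, 0, 0]],
    [-1, [0, 0, 0.5], [0, 0, 0]],
    [-1, [0, 0, 0.3], [0, 0, 0]],
    [-1, [0, 0, 0.2], [0, 0, 0]],
    [-1, [0, 0, 0.1], [0, 0, 0]],
    [-1, [0, 0, 0.04], [0, 0, 0]],
    [-1, [0, 0, 0], [0, 0, 0]],
  ],
)

```text
time_s: 17.75
ee_pos: [450.9, -213.2, 150.5]
orientation: [[1.0, 0.001, 0.001], [0.001, -1.0, -0.0], [0.001, 0.0, -1.0]]
contact_force: [-0.2, -0.8, -1.7]
finger_gap: 24.8
grasp_force: 49.9
```

Not touching yet; a little lower.

>>> servo_tool(
  targets=[
    [-1, [0, 0, 0.04], [0, 0, 0]],
    [-1, [0, 0, 0.03], [0, 0, 0]],
    [-1, [0, 0, 0], [0, 0, 0]],
    [-1, [0, 0, 0], [0, 0, 0]],
  ],
)

```text
time_s: 18.15
ee_pos: [451.1, -213.3, 149.7]
orientation: [[1.0, 0.001, 0.001], [0.001, -1.0, -0.001], [0.001, 0.001, -1.0]]
contact_force: [-2.8, 1.2, 4.9]
finger_gap: 24.6
grasp_force: 50.5
```

The collar has seated (+6 N), so I'll release.

>>> servo_tool(
  targets=[
    [-0.2, [0, 0, 0], [0, 0, 0]],
    [0, [0, 0, 0], [0, 0, 0]],
    [0.5, [0, 0, 0], [0, 0, 0]],
    [1, [0, 0, 0], [0, 0, 0]],
    [1, [0, 0, 0], [0, 0, 0]],
    [1, [0, 0, 0], [0, 0, 0]],
    [1, [0, 0, 0], [0, 0, 0]],
    [1, [0, 0, 0], [0, 0, 0]],
  ],
)

```text
time_s: 18.95
ee_pos: [450.5, -213.0, 147.9]
orientation: [[1.0, 0.001, -0.0], [0.001, -1.0, 0.0], [-0.0, -0.0, -1.0]]
contact_force: [0.5, -0.5, 0.2]
finger_gap: 85.3
grasp_force: 0.0
```

>>> servo_tool(
  targets=[
    [1, [0, 0, -0.3], [0, 0, 0]],
    [1, [0, 0, -0.6], [0, 0, 0]],
    [1, [0, 0, -0.8], [0, 0, 0]],
    [1, [0, 0, -0.8], [0, 0, 0]],
    [1, [0, 0, -0.8], [0, 0, 0]],
    [1, [0, 0, -0.7], [0, 0, 0]],
    [1, [-0.5, 0, 0], [0, 0, 0]],
    [1, [-0.5, 0, 0], [0, 0, 0]],
  ],
)

```text
time_s: 19.75
ee_pos: [420.8, -213.3, 270.0]
orientation: [[1.0, 0.001, 0.002], [0.001, -1.0, -0.002], [0.002, 0.002, -1.0]]
contact_force: [-1.1, -0.0, -0.2]
finger_gap: 85.5
grasp_force: 0.0
```

```bash
python3 - <<'E'
from h import *
np.set_printoptions(precision=1,suppress=True)
px,*cam=cap("wrist"); px2,*cs=cap("scene")
a=px[100:400,170:470,::-1];b=px2[130:290,350:510,::-1]
cv2.imwrite("pics/c10.png",np.hstack([cv2.resize(a,(400,400)),cv2.resize(b,(400,400))]))
s=manip.read_state();print(s["ee_pos"],s["time_s"],s["contact_force"],s["finger_gap"])
E
```

```text
[ 419.9 -213.1  269. ] 19.85 [-0.1 -0.2 -0.4] 85.6001361769333
```

View pics/c10.png

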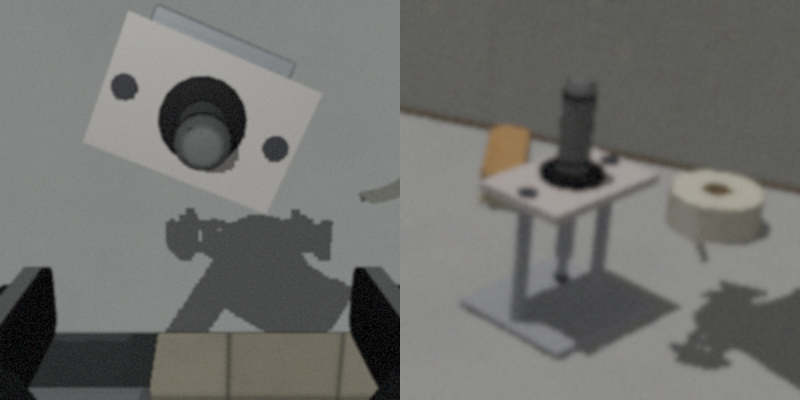

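The probe hangs upright with its collar centred between the caps (collar at about (202,118), cap midpoint (200,117)), and the gripper is clear of it.

```bash
python3 -c "
from rig import manip
print(manip.hand_in())"
```

```text
the job is handed in; nothing more can be done
None
```

I pressed the probe onto the white mark and then the ochre mark for about a second each, at roughly 3.5 to 5 N. I hung it back upright in the stand, released it, and handed the job in at about 20 s; hand-in returned no verdict.

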